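# Quarter-turn lock of a bracelet stand in a vanity T-slot rail

## Robot

A 7-joint arm with a two-finger parallel gripper is mounted at the origin on the work surface. World frame = base frame: x ahead of the robot, y to its left, z up, the work surface at z = 0. Lengths are in m, angles in rad, forces in N, time in s.
With the tool pointing down it reaches from about 0.4 to 0.875 m from the base axis. Payload 6.5 kg.
Tool frame: the origin (TCP) lies on the centre line of the jaws, within the pads' length; the fingertips stand 17 mm ahead of it and the grasp point (between the pads) lies 2 mm behind it (ctrl.tip_extent is the distance from the TCP to the fingertips, in m); z points along the fingers, x is the direction in which the jaws open and shut, and the axes are right-handed (so a half turn about z gives the same grasp; the last joint's range is limited). The gripper opens to 88 mm and grips with 3 to 60 N. Pads are 18 mm wide; open, the fingers measure 123 mm over their backs; the gripper's body (75 mm by 187 mm) begins 45 mm behind the grasp point.
Start: joints at [1.077, 0.536, -0.004, 1.538, 0.003, 1.067, -0.071], TCP at [0.27, -0.591, 0.22] pointing down, gripper open.
Joint ranges: [-2.7, 2.7], [-0.37, 2.16], [-1.27, 1.26], [0.24, 2.4], [-1.31, 4.45], [0.19, 1.91], [-2.76, 2.76]. Speed limits (rad/s): [2.39, 2.39, 3.14, 3.14, 3.14, 3.14, 3.14].

## Interface

Orientations are given as a unit quaternion [w, x, y, z].
In Python, from cell import ctrl, vision gives the robot as it stands. The module is installed in compiled form; this text tells all that it offers.
- The arm moves only by the shell command python3 -m handwheel 'ROWS' [OPENING]. ROWS is JSON, a list of rows, each a list of 6 numbers: the shift along the tool's x, y, z in m, then the turn, a rotation vector about the tool's x, y, z in degrees. A call has 1 to 20 rows; each row is the pose to reach, as a shift and turn from the pose commanded when the call began, along the tool's axes at that moment; what a row does not reach only later rows make up. A row lasts 1/10 s, in which the tool goes at most 50 mm and 8.59 degrees, less where a joint would pass 70% of its speed; a pose out of reach is approached as far as the arm can. A call with a gripper value outside its range is refused whole. OPENING is the opening in per cent of the stroke, from 0 (shut) to 100 (fully open), set as the call begins (- or left out, the last holds). The fingers move at their own pace and stop on an object; the grip force is fixed at half the most. Time passes only in rows, so rows that repeat a pose let the fingers close. It gives the time, the measured TCP pose, the force and the opening at its end, in the units of the state.
- ctrl.get_obs(): the state, without advancing time (a new reading comes with each control period).
- vision.read_camera(name): name is "scene" or "side" or "wrist"; returns (picture, depth): 420x560x3 uint8, red, green, blue; 420x560 float32, m along the optical axis (not along the pixel's ray), 0 where there is no reading.
- vision.camera_info(name): a dict with "fx", "fy", "cx", "cy" (pixels), "position" and "attitude" of the camera in the world; the wrist camera has in their place "mount" (4x4, takes a point from camera to tool coordinates, whose origin is the TCP and whose axes are the tool frame's). Camera axes: x right, y up, looking along -z (the intrinsics and any distortion apply to the point x, -y, -z); pixel columns grow to the right and rows downward; lengths in m; the calibration is good to about 2 mm. The wrist camera is an equidistant fisheye: a pixel r from the principal point sees the ray r / f radians off the axis. A picture is of the moment at which its call begins: read the wrist's pose just before it. camera_info takes no time and is no camera call.
- ctrl.job_done(): hands the job in, once; it reports no verdict.
The state is a dict: "time_s": time; "joint_positions": joint angles; "qd": joint speeds; "joint_efforts": joint torques, N m; "tcp_pos": TCP position; "tcp_rot": TCP orientation; "ft_force": force on the tool from outside, world axes, zero at the start; "torque": the same for the moment, N m; "finger_gap": opening from 0.0 (shut) to 1.0 (fully open).
Only numpy, scipy, OpenCV 4.12 (cv2) and the standard library are available. Lean on these libraries where they do the work, as an engineer would, in place of code of your own. Each camera call takes 0.05 s, during which the arm holds its last target. There are 200 camera calls.

## Task

Lift the small brass bracelet stand out of its white block and lower its T-foot into the slot of the aluminium rail, in the half of the rail away from the stop block. Slide it along the slot until its collar presses lightly on the sprung rubber pad of the stop block, then turn it a quarter turn clockwise seen from above until it locks across the rail, and let go. Work gently by feel, never forcing the stand against the rail, and leave the other things on the counter where they are.

Things in the scene. Friction and masses are not known exactly. Their poses are not given: they have to be found in the camera images.
- stand_bar (a point): Centre of the crossbar of the loose brass bracelet stand (180 g +-30%), half-way up the bar: grip here. Bar 74 mm long (x axis), 12 wide (y), 18 high; z up. Below it: a 10 mm round stem, a round collar 34 mm across, 5 thick, underside 53 mm below this point, a 9 mm round neck and the T-foot. It starts upright in the white block, collar on the block's top; lift 16 mm or more to clear.
- stand_foot (a point): Centre of the stand's T-foot, 64.5 mm straight below stand_bar: a flat bar 24 mm long (x axis, parallel to the crossbar), 10 mm wide (y), 6 mm thick. Its lower face is 14.5 mm below the collar's underside, its upper face 8.5 mm (2.5 mm of lift under the 6 mm lips) below.
- stand: The bracelet stand as a whole; origin at the centre of the collar's underside, axes as stand_bar.
- rail: Aluminium T-slot rail fixed on the counter, 260 mm long (x axis), 50 wide (y), 22 high; origin under its centre, z up. A slot 13 mm wide runs along its top at y = 0 between two lips 6 mm thick (z 16 to 22); under them a channel 14 mm wide, floor at z = 6. With the foot in, the collar rests on the lips: stand_bar is then 75 mm above the counter. All of it is rigid; over 45 N of stand on rail spoils it.
- rail_entry (a point): A good place to lower the foot in: on the slot's centre line, level with the lips' top (22 mm up), 75 mm from the rail's centre on its -x side, axes as the rail. The crossbar must lie along the rail. From here slide to the rail's +x. The channel is too narrow to turn the foot on the way: it would jam.
- rail_mid (a point): Slot centre at the lips' top, rail centre, axes as the rail. In the +x half a stop block is clamped across the slot (18 mm along x, 44 wide, 15 above the lips; a rubber pad 36 wide stands 8 mm off its near face). Where varies and is NOT measured: the pad's face is 27 to 87 mm from here, so the stand's axis meets it at x = 10 to 70 mm. Find it by feel.
- stop_pad (a joint): How far the sprung rubber pad on the stop block is pushed in, m: 0 untouched, 0.004 hard bottom; about 5 N per mm. A light press is 2 to 8 N (0.4 to 1.6 mm); more than 2.4 mm (12 N) is too hard. It tells nothing of where the block is. Readings are noisy: trust the felt force.
- rail_end (a point): Slot's +x end, lips' top, 130 mm from rail_mid. The turning pocket: under the lips, it moves with the stop block and is centred (to 1.5 mm) where the stand's collar just touches the pad. Only there can the foot turn, clockwise seen from above only (bar end at the rail's +x goes towards its -y), up to a solid end stop at about 90 to 105 degrees.
- dock: White ceramic block fixed on the counter, 64 mm long (x, as the crossbar), 50 mm wide, 22 mm high, with a hole 28 x 14 mm in its top, 16 mm deep, in which the stand starts; origin under its centre.
- case_low: lowest of three stacked round clear acrylic cases, 92 mm across, 34 mm high each; origin under its centre (leave alone)
- case_mid: middle acrylic case of the stack (leave alone)
- case_top: top acrylic case of the stack (leave alone)
- atomizer: brushed aluminium perfume atomizer, 36 mm across, 107 mm high, push button on top; origin under its centre (leave alone)
- polish: nail polish bottle, 30 mm across, 70 mm high; origin under its centre (leave alone)
- claw_clip: tortoiseshell claw clip, 75 mm long, 45 mm high; origin under its centre (leave alone)
- brush_cup: white cup with two make-up brushes, 68 mm across, 175 mm high with the brushes; origin under its centre (leave alone)
- ring_dish: shallow white dish, 90 mm across, 22 mm high; origin under its centre (leave alone)
Things that resemble listed ones, but are neither listed nor needed, are in the scene too. There is more than one size of the stand; the job needs the larger.

How it is judged:
By the outcome, as a careful person would: the job done as asked, in the order asked, and still so for the second after the job is handed in, with the robot touching nothing.
It also fails if it takes over 72 s, if anything falls off the work surface, if the arm or the gripper's body presses on something with over 40 N, if the wrist force passes 120 N, or if a joint passes its speed limit or range.

## Working session

There is one attempt and no reset: what is moved stays moved. The work goes in short steps, Python scripts to look and compute and a shell command to move; the robot and the scene stay as the last step left them, time stands still between calls to the robot, and variables do not carry over. Pictures are saved under pics/ and viewed, about 8 in all and at most 12, crops included, and the job is handed in when it is done.

```bash
mkdir -p pics; python3 - <<'E'
from cell import ctrl, vision
import cv2, numpy as np
o=ctrl.get_obs(); print(o, ctrl.tip_extent)
for n in("scene","side","wrist"):
    print(n,vision.camera_info(n))
for n in("scene","side"):
    p,d=vision.read_camera(n); np.savez(f"pics/{n}0.npz",p=p,d=d)
    cv2.imwrite(f"pics/{n}0.png",p[...,::-1])
E
```

```text
{'time_s': 0.0, 'joint_positions': array([ 1.07683092,  0.5371534 , -0.00444258,  1.53883874,  0.00258419,
        1.06729041, -0.07120088]), 'qd': array([ 1.11692024e-03,  1.25718541e-03, -6.13445485e-05, -4.60999162e-04,
       -1.29901840e-03,  4.29028962e-04,  3.29493736e-04]), 'joint_efforts': array([ 6.44177853e-04, -5.70980144e+01,  9.90630761e-01, -2.51604670e+01,
       -5.63351100e-02,  1.78558304e-02,  1.08635290e-04]), 'tcp_pos': array([ 0.26937399, -0.59086382,  0.21916073]), 'tcp_rot': array([-4.09117528e-04,  8.41099971e-01, -5.40879034e-01, -7.36027548e-04]), 'ft_force': array([ 0.19370992, -0.32271635,  0.32493118]), 'torque': array([ 0.00932267, -0.02920571, -0.03682339]), 'finger_gap': 0.9961734587923671} 0.017
scene {'fx': 521.3958714390337, 'fy': 521.3958714390337, 'cx': 284.3269178299455, 'cy': 205.9167674766553, 'position': array([ 1.49759098, -0.04429252,  0.705451  ]), 'attitude': array([0.63094824, 0.35656576, 0.32460923, 0.60777794])}
side {'fx': 499.58189971072795, 'fy': 499.58189971072795, 'cx': 285.9710040625287, 'cy': 207.71884657543086, 'position': array([0.19349433, 0.63634348, 0.8732648 ]), 'attitude': array([-0.23251822, -0.09310788,  0.34750648,  0.90360691])}
wrist {'fx': 325.19226210127806, 'fy': 325.19226210127806, 'cx': 275.620172005587, 'cy': 208.25219553214959, 'mount': array([[ 9.99999471e-01, -3.51553615e-04,  9.66609269e-04,
         9.44205158e-05],
       [-2.97875301e-05, -9.49279260e-01, -3.14434230e-01,
        -8.20917295e-02],
       [ 1.02812262e-03,  3.14434035e-01, -9.49278769e-01,
        -1.64744944e-01],
       [ 0.00000000e+00,  0.00000000e+00,  0.00000000e+00,
         1.00000000e+00]])}
```

```bash
python3 - <<'E'
import cv2,numpy as np
a=cv2.imread("pics/scene0.png");b=cv2.imread("pics/side0.png")
cv2.imwrite("pics/both.png",np.hstack([a,b])[:,:])
E
```

```text
(no output)
```

View pics/scene0.png

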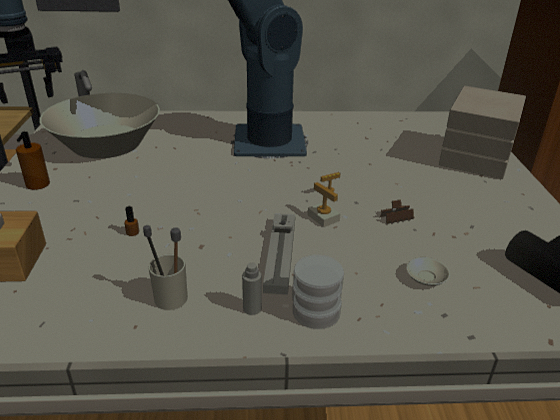

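View pics/side0.png

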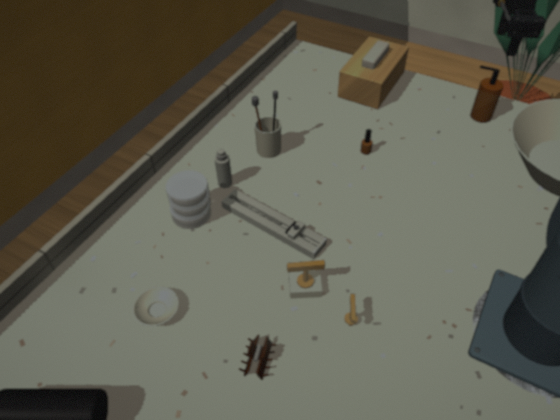

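The larger stand sits in the white block at scene (325,195) and side (306,272). The rail runs from side (230,200) to (318,245), with the stop block at about (295,230), towards the robot end. The smaller stand (350,310) is a decoy. Next I'll localise all of these roughly.

```bash
cat > h.py <<'E'
import numpy as np, cv2
from cell import ctrl, vision
from scipy.spatial.transform import Rotation as R
def q(w): return R.from_quat([w[1],w[2],w[3],w[0]])
def pose(o=None):
    o=o or ctrl.get_obs(); return q(o["tcp_rot"]).as_matrix(), np.array(o["tcp_pos"])
def ray(n,u,v,P=None):
    """world origin, direction for pixels"""
    c=vision.camera_info(n); u=np.asarray(u,float);v=np.asarray(v,float)
    x=(u-c["cx"])/c["fx"]; y=(v-c["cy"])/c["fy"]
    if n=="wrist":
        r=np.hypot(x,y)+1e-12; d=np.stack([np.sin(r)*x/r,-np.sin(r)*y/r,-np.cos(r)],-1)
        M=c["mount"]; Rt,t=P
        return Rt@M[:3,3]+t, d@(Rt@M[:3,:3]).T
    d=np.stack([x,-y,-np.ones_like(x)],-1)
    return np.array(c["position"]), d@q(c["attitude"]).as_matrix().T
def plane(n,u,v,z,P=None):
    o,d=ray(n,u,v,P); return o+d*((z-o[2])/d[...,2])[...,None]
E
python3 - <<'E'
from h import *
for nm,n,u,v,z in [("bar s","side",306,266,.084),("bar sc","scene",325,190,.084),("bar e1","side",288,267,.08),("bar e2","side",324,265,.08),
 ("barsc e1","scene",315,184,.084),("barsc e2","scene",336,197,.084),
 ("rail far","side",230,196,.022),("rail near","side",321,242,.022),("rail far sc","scene",276,290,.022),("rail near sc","scene",284,219,.022),("block","side",295,229,.037),("case","side",188,185,.102),("atom","side",222,155,.1)]:
    print(nm,plane(n,u,v,z).round(3))
E
```

```text
bar s [0.437 0.128 0.084]
bar sc [0.45  0.119 0.084]
bar e1 [0.468 0.144 0.08 ]
bar e2 [0.409 0.106 0.08 ]
barsc e1 [0.421 0.098 0.084]
barsc e2 [0.482 0.141 0.084]
rail far [ 0.706 -0.005  0.022]
rail near [0.457 0.016 0.022]
rail far sc [ 0.727 -0.005  0.022]
rail near sc [0.478 0.023 0.022]
block [0.518 0.022 0.037]
case [0.756 0.072 0.102]
atom [ 0.747 -0.047  0.1  ]
```

```bash
python3 -m handwheel '[[-0.313,-0.374,0,0,0,-95],[-0.313,-0.374,0,0,0,-95],[-0.313,-0.374,0,0,0,-95],[-0.313,-0.374,0,0,0,-95],[-0.313,-0.374,0,0,0,-95],[-0.313,-0.374,0,0,0,-95],[-0.313,-0.374,0,0,0,-95],[-0.313,-0.374,0,0,0,-95],[-0.313,-0.374,0,0,0,-95],[-0.313,-0.374,0,0,0,-95],[-0.313,-0.374,0,0,0,-95],[-0.313,-0.374,0,0,0,-95],[-0.313,-0.374,0,0,0,-95],[-0.313,-0.374,0,0,0,-95]]'
cat >> h.py <<'E'
def go(p,yaw,down=True):
    """shift+turn in tool axes to reach world p with tool x at yaw deg, tool z down"""
    Rt,t=pose(); a=np.radians(yaw)
    G=np.array([[np.cos(a),np.sin(a),0],[np.sin(a),-np.cos(a),0],[0,0,-1]])
    print("shift",(Rt.T@(np.array(p)-t)).round(4),"turn",np.degrees(R.from_matrix(Rt.T@G).as_rotvec()).round(2))
def st():
    o=ctrl.get_obs();Rt,t=pose(o);print("t",round(o["time_s"],2),"p",t.round(4),"yaw",np.degrees(np.arctan2(Rt[1,0],Rt[0,0])).round(2),"z",Rt[:,2].round(4),"F",o["ft_force"].round(2),"T",o["torque"].round(3),"gap",round(o["finger_gap"],4))
E
python3 -c "
from h import *
st();go((.443,.124,.20),124.4)"
```

```text
time_s: 1.5
tcp_pos: [0.4795, -0.1526, 0.2198]
tcp_rot: [0.0, 0.968, 0.252, -0.0]
ft_force: [0.0, -0.0, -0.6]
finger_gap: 0.998
t 1.5 p [ 0.4795 -0.1526  0.2198] yaw 29.22 z [-7.e-04 -3.e-04 -1.e+00] F [ 0.03 -0.01 -0.61] T [ 0.005 -0.135 -0.016] gap 0.9978
shift [ 0.1032 -0.2592  0.0197] turn [-4.000e-02  3.000e-02 -9.518e+01]
```

```bash
python3 -m handwheel '[[0.103,-0.259,0.02,0,0,-95],[0.103,-0.259,0.02,0,0,-95],[0.103,-0.259,0.02,0,0,-95],[0.103,-0.259,0.02,0,0,-95],[0.103,-0.259,0.02,0,0,-95],[0.103,-0.259,0.02,0,0,-95],[0.103,-0.259,0.02,0,0,-95],[0.103,-0.259,0.02,0,0,-95],[0.103,-0.259,0.02,0,0,-95],[0.103,-0.259,0.02,0,0,-95],[0.103,-0.259,0.02,0,0,-95],[0.103,-0.259,0.02,0,0,-95],[0.103,-0.259,0.02,0,0,-95],[0.103,-0.259,0.02,0,0,-95]]'
python3 -c "
from h import *
st();P=pose();p,d=vision.read_camera('wrist');np.savez('pics/w1.npz',p=p,d=d,R=P[0],t=P[1]);cv2.imwrite('pics/w1.png',p[...,::-1])"
```

```text
time_s: 2.9
tcp_pos: [0.4422, 0.1244, 0.2]
tcp_rot: [0.0, 0.467, 0.884, -0.0]
ft_force: [0.5, 0.1, 0.2]
finger_gap: 0.999
t 2.9 p [0.4422 0.1244 0.2   ] yaw 124.27 z [-0.e+00 -2.e-04 -1.e+00] F [0.54 0.15 0.16] T [ 0.129 -0.143 -0.001] gap 0.9992
```

View pics/w1.png

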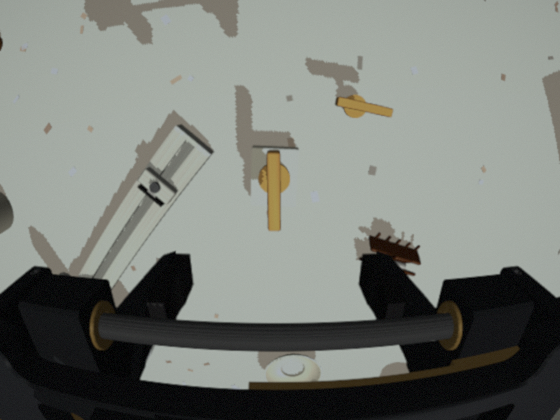

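The wrist view shows the large bar from (274,150) to (274,231), the rail at left with its near end around (195,138), and the stop block at (155,187).

```bash
python3 - <<'E'
from h import *
Z=np.load('pics/w1.npz');p=Z['p'];P=(Z['R'],Z['t'])
hsv=cv2.cvtColor(p,cv2.COLOR_RGB2HSV)
m=((hsv[...,1]>110)&(hsv[...,0]>10)&(hsv[...,0]<30)&(hsv[...,2]>90)).astype(np.uint8)
n,l,s,c=cv2.connectedComponentsWithStats(m)
for i in range(1,n):
    if s[i,4]>300: print(s[i],c[i])
i=l[185,274]; ys,xs=np.nonzero(l==i)
for y in range(146,236,4):
    r=xs[ys==y]
    if len(r): print(y,r.min(),r.max(),p[y,r.min():r.max()+1,0][::3])
d=Z['d']; print(d[160,274],d[200,274],d[185,265])
E
python3 -c "
import cv2;a=cv2.imread('pics/w1.png')[100:320,60:330];cv2.imwrite('pics/w1c.png',cv2.resize(a,None,fx=2.7,fy=2.7,interpolation=cv2.INTER_CUBIC))"
```

```text
[337  95  55  22 655] [360.64732824 106.53129771]
[ 259  152   30   78 1298] [273.61171032 186.50770416]
154 268 279 [148 157 155 154]
158 267 279 [131 165 163 165 143]
162 267 279 [132 165 165 164 144]
166 265 283 [101 157 164 164 166 142 127]
170 261 286 [120 137 127 165 163 165 146 164 165]
174 260 288 [118 160 115 164 165 165 161 158 165 165]
178 259 288 [117 149 162 151 166 165 165 144 164 165]
182 260 288 [114 162 159 162 165 163 162 154 165 162]
186 261 286 [165 164 135 164 164 165 147 164 165]
190 265 282 [167 142 165 166 165 132]
194 268 279 [144 164 163 164]
198 268 279 [139 164 165 165]
202 268 279 [135 166 164 166]
206 268 279 [138 166 164 164]
210 268 279 [133 165 165 165]
214 268 279 [135 164 165 165]
218 269 279 [156 166 165 162]
222 269 279 [155 164 166 164]
226 269 279 [154 166 165 165]
0.28052285 0.2937116 0.34758133
```

View pics/w1c.png

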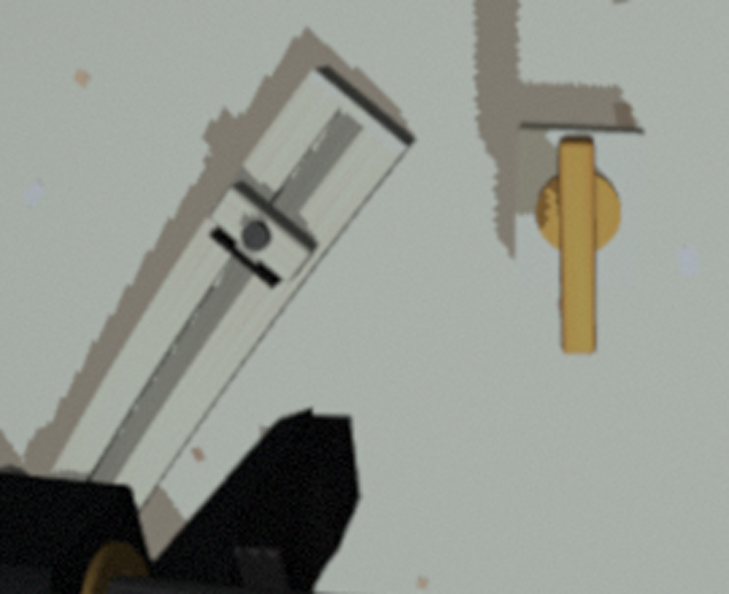

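```bash
python3 - <<'E'
from h import *
Z=np.load('pics/w1.npz');P=(Z['R'],Z['t'])
f=lambda u,v,z:plane('wrist',u,v,z,P)
a,b=f(273.7,153.5,.084),f(274.2,231.0,.084)
print('bar',a,b,(a+b)/2,np.linalg.norm(a-b),np.degrees(np.arctan2(*(b-a)[[1,0]])))
# collar blob centre at z=.058 top : cols 259-288.5, rows ~167-190
print('collar',f(274,178,.027))
L1,R1,L2,R2=[f(60+x/2.7,100+y/2.7,.022) for x,y in((318,68),(412,140),(52,470),(140,508))]
e=(L1+R1)/2
print(L1,R1,L2,R2,'near end',e,np.linalg.norm(L1-R1))
for A,B in((L1,L2),(R1,R2)): print(np.degrees(np.arctan2(*(B-A)[[1,0]])))
for x,y in((347,118),(250,225),(100,480)): print('slot',f(60+x/2.7,100+y/2.7,.022))
for z in(.022,.037): print('pad',f(60+245/2.7,100+258/2.7,z))
print(pose());go((*((a+b)/2)[:2],.10),np.degrees(np.arctan2(*(b-a)[[1,0]]))+90)
E
```

```text
bar [0.41096997 0.10121383 0.084     ] [0.47065797 0.14230415 0.084     ] [0.44081397 0.12175899 0.084     ] 0.0724642825640495 34.54424369170991
collar [0.43994781 0.12095395 0.027     ]
[0.44983772 0.00245722 0.022     ] [0.45376122 0.05064359 0.022     ] [ 0.70281593 -0.02979136  0.022     ] [0.68938492 0.02217973 0.022     ] near end [0.45179947 0.02655041 0.022     ] 0.04834583408505465
-7.26464074450804
-6.888079979104471
slot [0.46064227 0.02338779 0.022     ]
slot [0.52248748 0.00987269 0.022     ]
slot [ 0.68872415 -0.00314528  0.022     ]
pad [0.53664928 0.01475469 0.022     ]
pad [0.52956885 0.01753696 0.037     ]
(array([[-5.63924057e-01,  8.25826650e-01,  4.69087649e-05],
       [ 8.25826586e-01,  5.63924035e-01, -3.63641348e-04],
       [-3.26757696e-04, -1.66327599e-04, -9.99999933e-01]]), array([0.44218015, 0.12440046, 0.20001041]))
shift [-0.0014 -0.0026  0.1   ] turn [-0.01  0.02 -0.22]
```

```bash
python3 -m handwheel '[[-0.0014,-0.0026,0.03,0,0,-0.2],[-0.0014,-0.0026,0.06,0,0,-0.2],[-0.0014,-0.0026,0.09,0,0,-0.2],[-0.0014,-0.0026,0.11,0,0,-0.2],[-0.0014,-0.0026,0.127,0,0,-0.2],[-0.0014,-0.0026,0.127,0,0,-0.2]]'
python3 -m handwheel '[[0,0,0,0,0,0],[0,0,0,0,0,0],[0,0,0,0,0,0],[0,0,0,0,0,0],[0,0,0,0,0,0]]' 0
python3 -c "
from h import *
st()"
```

```text
time_s: 3.55
tcp_pos: [0.4395, 0.1216, 0.0715]
tcp_rot: [-0.001, 0.465, 0.886, -0.001]
ft_force: [0.4, -0.1, 0.2]
finger_gap: 1.001
time_s: 4.05
tcp_pos: [0.441, 0.122, 0.0734]
tcp_rot: [0.0, 0.464, 0.886, 0.0]
ft_force: [0.5, 0.6, -0.1]
finger_gap: 0.571
t 4.05 p [0.441  0.122  0.0734] yaw 124.69 z [ 6.e-04 -0.e+00 -1.e+00] F [ 0.49  0.6  -0.1 ] T [ 0.116 -0.077  0.027] gap 0.5706
```

```bash
python3 -m handwheel '[[0,0,0,0,0,0],[0,0,0,0,0,0],[0,0,0,0,0,0],[0,0,0,0,0,0],[0,0,0,0,0,0],[0,0,0,0,0,0],[0,0,0,0,0,0],[0,0,0,0,0,0]]'
python3 -c "
from h import *
st()"
```

```text
time_s: 4.85
tcp_pos: [0.4408, 0.1221, 0.073]
tcp_rot: [-0.0, 0.464, 0.886, -0.0]
ft_force: [1.2, 0.5, -0.2]
finger_gap: 0.005
t 4.85 p [0.4408 0.1221 0.073 ] yaw 124.71 z [-0. -0. -1.] F [ 1.15  0.51 -0.17] T [ 0.165 -0.144 -0.051] gap 0.0046
```

The fingers closed to zero, so they missed the bar. I'll look.

```bash
python3 -c "
from h import *
st();P=pose();p,d=vision.read_camera('wrist');s,_=vision.read_camera('side');np.savez('pics/w2.npz',p=p,d=d,R=P[0],t=P[1])
cv2.imwrite('pics/w2.png',np.vstack([p[...,::-1][60:360], s[...,::-1][120:420]]))"
```

```text
t 4.85 p [0.4408 0.1221 0.073 ] yaw 124.71 z [-0. -0. -1.] F [ 1.15  0.51 -0.17] T [ 0.165 -0.144 -0.051] gap 0.0046
```

View pics/w2.png

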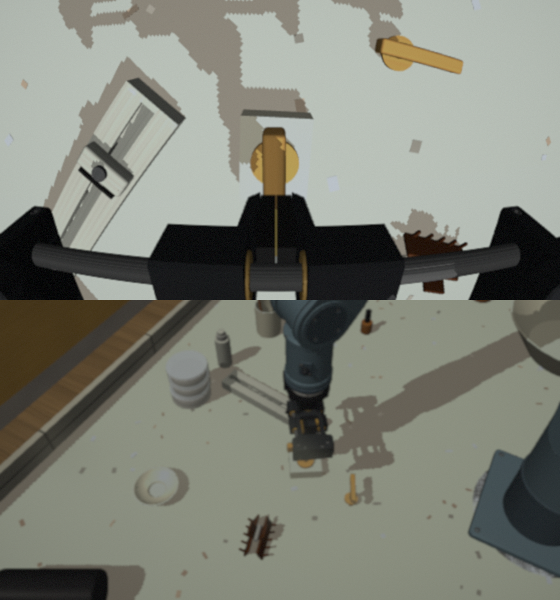

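```bash
python3 - <<'E'
from h import *
def pt(Z,u,v):
    P=(Z['R'],Z['t']);o,d=ray('wrist',u,v,P); M=vision.camera_info('wrist')['mount']
    ax=-(P[0]@M[:3,:3])[:,2]; return o+d*Z['d'][v,u]/(d@ax)
for f,L in(('w1',[(274,158),(274,200),(274,227),(262,180),(286,180),(320,200),(160,240)]),('w2',[(274,200),(274,215),(274,230),(274,245),(292,222),(290,180),(250,275),(300,275),(276,290),(276,300),(230,320)])):
    Z=np.load(f'pics/{f}.npz')
    for u,v in L: print(f,u,v,pt(Z,u,v).round(4),Z['p'][v,u])
E
```

```text
w1 274 158 [0.4142 0.1037 0.0837] [163 138  75]
w1 274 200 [0.4459 0.1253 0.0835] [164 144  77]
w1 274 227 [0.4673 0.1398 0.0846] [165 143  77]
w1 262 180 [0.4491 0.1117 0.0264] [132 104  57]
w1 286 180 [0.4344 0.1326 0.028 ] [165 136  74]
w1 320 200 [ 0.4364  0.184  -0.    ] [168 175 169]
w1 160 240 [ 0.5935  0.0482 -0.0006] [167 174 168]
w2 274 200 [0.4126 0.1016 0.0833] [132 102  57]
w2 274 215 [0.4188 0.1058 0.0845] [130  98  52]
w2 274 230 [0.4254 0.1104 0.0845] [131 101  55]
w2 274 245 [0.4322 0.1152 0.0847] [130 100  55]
w2 292 222 [0.4325 0.1302 0.0278] [181 155  84]
w2 290 180 [0.41   0.1127 0.0224] [186 194 190]
w2 250 275 [0.4384 0.1069 0.1152] [13 15 15]
w2 300 275 [0.4263 0.1249 0.1146] [12 14 12]
w2 276 290 [0.4409 0.1223 0.1104] [87 79 43]
w2 276 300 [0.4452 0.1254 0.1108] [88 81 46]
w2 230 320 [0.4188 0.0938 0.1772] [ 9  9 12]
```

```bash
python3 -c "
from h import *
a,_=vision.read_camera('side');b,_=vision.read_camera('scene')
z=lambda i,f:cv2.resize(i[...,::-1],None,fx=f,fy=f,interpolation=cv2.INTER_CUBIC)
cv2.imwrite('pics/z1.png',np.hstack([z(a[190:310,260:350],4.4)[:528],z(b[120:240,285:375],4.4)[:528]]))"
```

```text
(no output)
```

View pics/z1.png

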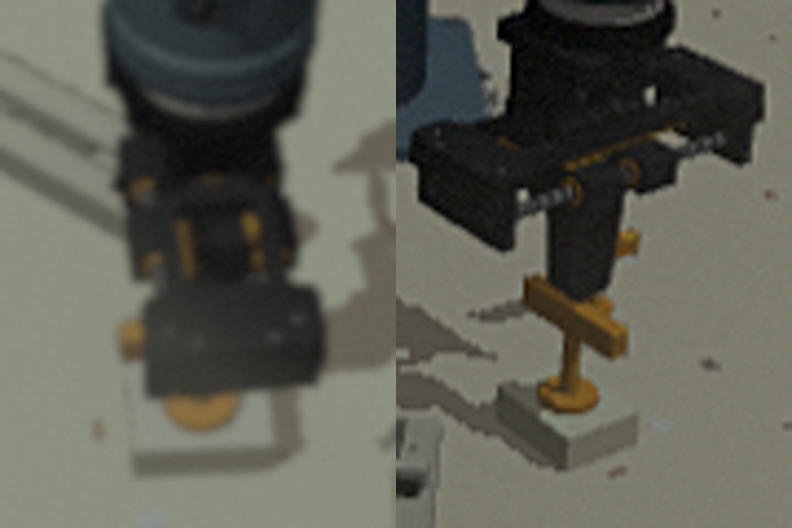

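```bash
python3 - <<'E'
from h import *
st()
c=vision.camera_info('scene');Rc=q(c['attitude']).as_matrix()
def proj(X):
    x=Rc.T@(np.array(X)-c['position']);return c['cx']+c['fx']*x[0]/-x[2],c['cy']-c['fy']*x[1]/-x[2],-x[2]
p,d=vision.read_camera('scene')
for z in(.056,.073,.084,.11,.14): print(z,np.round(proj((.4408,.1221,z)),3))
def pt(u,v):
    o,r=ray('scene',u,v); return o+r*d[v,u]
for u,v in((325,170),(325,180),(328,185),(326,187),(320,186),(333,196),(325,210)): print(u,v,pt(u,v).round(3),p[v,u])
print(q([*ctrl.get_obs()['tcp_rot']]).as_matrix())
E
```

```text
t 5.05 p [0.4408 0.122  0.073 ] yaw 124.71 z [-0. -0. -1.] F [-0.15 -0.12 -0.11] T [ 0.059 -0.104 -0.033] gap 0.0037
0.056 [325.007 198.166   1.248]
0.073 [325.476 192.065   1.238]
0.084 [325.784 188.069   1.233]
0.11 [326.522 178.471   1.219]
0.14 [327.394 167.121   1.203]
325 170 [0.457 0.115 0.141] [28 24 23]
325 180 [0.458 0.116 0.115] [33 30 29]
328 185 [0.446 0.126 0.096] [32 35 30]
326 187 [0.452 0.121 0.094] [28 34 33]
320 186 [0.43  0.11  0.083] [86 63 28]
333 196 [0.472 0.135 0.081] [60 47 28]
325 210 [0.446 0.123 0.026] [116  87  38]
[[-5.69494178e-01  8.21995364e-01 -4.85712229e-05]
 [ 8.21995366e-01  5.69494177e-01 -3.22313005e-05]
 [ 1.16704905e-06 -5.82808581e-05 -9.99999998e-01]]
```

```bash
python3 - <<'E'
from h import *
Z=np.load('pics/w1.npz');P=(Z['R'],Z['t']);M=vision.camera_info('wrist')['mount']
v,u=np.mgrid[230:420,0:560]
o,d=ray('wrist',u,v,P);ax=-(P[0]@M[:3,:3])[:,2]
X=o+d*(Z['d'][230:420]/(d@ax))[...,None]
T=(X-P[1])@P[0]   # tool coords
for (a,b) in((182,258),(175,270),(185,280),(150,300),(375,260),(372,275),(390,300)): print(a,b,T[b-230,a].round(4))
m=(Z['p'][230:420].max(-1)<40)&(Z['d'][230:420]>0)&(abs(T[...,1])<.03)&(abs(T[...,0])<.08)
t=T[m]; print(np.percentile(t[:,2],[50,90,95,98,99.5]))
k=t[:,2]>-.03; print(t[k].min(0),t[k].max(0))
E
```

```text
182 258 [-0.0467 -0.0088 -0.0239]
175 270 [-0.0472 -0.0083 -0.0354]
185 280 [-0.0442 -0.0007 -0.0316]
150 300 [-0.0506 -0.0086 -0.0616]
375 260 [ 0.0494 -0.0085 -0.0256]
372 275 [ 0.044  -0.008  -0.0395]
390 300 [ 0.0459 -0.0084 -0.0609]
[-0.11753803 -0.05974257 -0.04218079 -0.03071556 -0.02302872]
[-0.05756675 -0.01109778 -0.02999807] [ 0.05765026  0.0082179  -0.01868433]
```

The fingertips really sit about 35 mm further back than the TCP data says. The depth images put the tips at tool z ≈ -0.018 and the jaws shut just above the bar. I'll open, go 35 mm lower and watch the force.

```bash
python3 -m handwheel '[[0,0,0,0,0,0],[0,0,0,0,0,0],[0,0,0,0,0,0],[0,0,0,0,0,0],[0,0,0,0,0,0],[0,0,0,0,0,0]]' 50
python3 -m handwheel '[[0,0,0.01,0,0,0],[0,0,0.02,0,0,0],[0,0,0.028,0,0,0],[0,0,0.034,0,0,0],[0,0,0.034,0,0,0]]'
python3 -m handwheel '[[0,0,0,0,0,0],[0,0,0,0,0,0],[0,0,0,0,0,0],[0,0,0,0,0,0],[0,0,0,0,0,0],[0,0,0,0,0,0]]' 0
python3 -c "
from h import *
st()"
```

```text
time_s: 5.7
tcp_pos: [0.4408, 0.122, 0.073]
tcp_rot: [-0.0, 0.464, 0.886, -0.0]
ft_force: [1.0, 0.3, -0.9]
finger_gap: 0.498
time_s: 6.2
tcp_pos: [0.44, 0.1219, 0.038]
tcp_rot: [-0.001, 0.464, 0.886, -0.001]
ft_force: [-0.1, -0.7, 0.6]
finger_gap: 0.506
time_s: 6.8
tcp_pos: [0.441, 0.122, 0.0392]
tcp_rot: [0.0, 0.464, 0.886, 0.0]
ft_force: [-0.2, -0.7, 1.2]
finger_gap: 0.131
t 6.8 p [0.441  0.122  0.0392] yaw 124.71 z [ 4.e-04 -1.e-04 -1.e+00] F [-0.21 -0.69  1.17] T [ 0.065 -0.153 -0.026] gap 0.1312
```

Gripped: gap 0.131 is about 11.5 mm. Next I'll lift and carry it over towards the rail entry.

```bash
python3 -m handwheel '[[0,0,-0.006,0,0,0],[0,0,-0.014,0,0,0],[0,0,-0.026,0,0,0],[0,0,-0.045,0,0,0],[0,0,-0.07,0,0,0],[0,0,-0.07,0,0,0]]'
python3 -c "
from h import *
st();go((.655,.0016,.109),82.93)"
```

```text
time_s: 7.4
tcp_pos: [0.4426, 0.1228, 0.112]
tcp_rot: [0.002, 0.464, 0.886, 0.002]
ft_force: [0.1, -0.1, -2.0]
finger_gap: 0.133
t 7.4 p [0.4426 0.1228 0.112 ] yaw 124.71 z [ 0.0049  0.0011 -1.    ] F [ 0.14 -0.14 -2.04] T [ 0.085 -0.13  -0.007] gap 0.1329
shift [-0.2206  0.1056  0.0039] turn [2.900e-01 1.000e-02 4.178e+01]
```

```bash
python3 -m handwheel '[[-0.012,0.006,0,0,0,3],[-0.037,0.018,0,0,0,8],[-0.066,0.032,0,0,0,13],[-0.096,0.047,0,0,0,19],[-0.126,0.061,0,0,0,25],[-0.156,0.076,0,0,0,31],[-0.186,0.09,0,0,0,36],[-0.208,0.101,0,0,0,40],[-0.2208,0.1073,0,0,0,41.8],[-0.2208,0.1073,0,0,0,41.8],[-0.2208,0.1073,0,0,0,41.8],[-0.2208,0.1073,0,0,0,41.8]]'
python3 -c "
from h import *
st();P=pose();p,d=vision.read_camera('wrist');np.savez('pics/w3.npz',p=p,d=d,R=P[0],t=P[1]);cv2.imwrite('pics/w3.png',p[...,::-1])"
```

```text
time_s: 8.6
tcp_pos: [0.6536, 0.0023, 0.1084]
tcp_rot: [-0.001, 0.749, 0.663, -0.001]
ft_force: [0.3, -0.9, -1.5]
finger_gap: 0.133
t 8.6 p [0.6536 0.0023 0.1084] yaw 82.98 z [-1.6e-03  1.0e-04 -1.0e+00] F [ 0.25 -0.86 -1.54] T [ 0.084 -0.134 -0.031] gap 0.1325
```

View pics/w3.png

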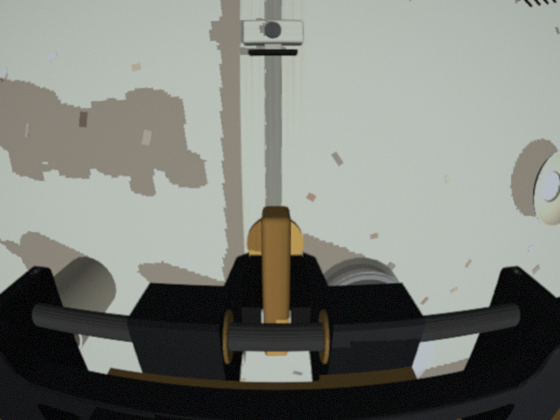

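```bash
python3 - <<'E'
from h import *
Z=np.load('pics/w3.npz');P=(Z['R'],Z['t']);g=cv2.cvtColor(Z['p'],cv2.COLOR_RGB2GRAY)
g=cv2.GaussianBlur(g,(1,5),0).astype(float)
print(g[120,240:310].astype(int))
f=lambda u,v,z:plane('wrist',u,v,z,P)
C=[]
for r in range(75,200,5):
    s=g[r,255:292]; gr=np.diff(s); a=255.5+np.argmin(gr[:18]); b=255.5+18+np.argmax(gr[18:]); C.append((r,a,b))
C=np.array(C);print(C[::4])
A=f(C[:,1],C[:,0],.022);B=f(C[:,2],C[:,0],.022)
for X in(A,B,(A+B)/2):
    k=np.polyfit(X[:,0],X[:,1],1); print('ang',np.degrees(np.arctan(k[0])),'y at .52 .58 .65',np.polyval(k,[.52,.58,.65]),'rms',np.std(X[:,1]-np.polyval(k,X[:,0])))
hsv=cv2.cvtColor(Z['p'],cv2.COLOR_RGB2HSV)
m=(hsv[...,1]>110)&(hsv[...,0]>10)&(hsv[...,0]<30)&(hsv[...,2]>80)
for r in range(206,322,12):
    x=np.nonzero(m[r,240:310])[0]+240; print(r,x.min() if len(x) else 0,x.max() if len(x) else 0,Z['d'][r,275])
zb=.0835+.0700
for (u,v) in((276,209),(276,318)): print(f(u,v,zb))
for z in (.022,.03,.037): print('pad black',f(272,55,z), f(272,47,z))
E
```

```text
[159 180 189 189 188 187 186 188 189 189 188 188 188 187 189 189 189 190
 188 188 189 189 189 187 174 152 133 127 129 129 130 128 126 127 128 128
 130 130 128 127 126 141 178 190 188 188 187 186 188 188 189 189 186 186
 187 188 189 189 189 188 188 188 188 189 189 188 189 190 190 189]
[[ 75.  264.5 281.5]
 [ 95.  264.5 281.5]
 [115.  264.5 281.5]
 [135.  264.5 281.5]
 [155.  264.5 281.5]
 [175.  264.5 281.5]
 [195.  265.5 281.5]]
ang -6.966710385625978 y at .52 .58 .65 [ 0.01037111  0.00303942 -0.00551421] rms 0.0002815745993195534
ang -6.979557212331112 y at .52 .58 .65 [0.02343578 0.01609044 0.00752087] rms 0.0002501174180661346
ang -6.973463359006843 y at .52 .58 .65 [0.0169038  0.00956493 0.00100292] rms 0.0001825383798001818
206 0 0 0.14325237
218 264 287 0.12921248
230 251 299 0.12945294
242 248 302 0.13015798
254 250 300 0.13086733
266 263 288 0.13451548
278 263 288 0.1360802
290 263 288 0.1375842
302 264 288 0.13978703
314 265 287 0.14182366
[0.61228654 0.00770436 0.1535    ]
[0.66422091 0.0013412  0.1535    ]
pad black [0.53388309 0.01454179 0.022     ] [0.52757404 0.01531766 0.022     ]
pad black [0.53512593 0.01447099 0.03      ] [0.52901774 0.01522216 0.03      ]
pad black [0.53621343 0.01440904 0.037     ] [0.53028099 0.0151386  0.037     ]
```

```bash
python3 -m handwheel '[[-0.0005,0,0.01,0,0,0],[-0.001,0,0.022,0,0,0],[-0.0015,0,0.034,0,0,0],[-0.0015,0,0.044,0,0,0],[-0.0015,0,0.05,0,0,0],[-0.0015,0,0.05,0,0,0],[-0.0015,0,0.05,0,0,0]]'
cat > m.py <<'E'
from h import *
st();P=pose();p,d=vision.read_camera('wrist');cv2.imwrite('pics/w4.png',p[...,::-1]);np.savez('pics/w4.npz',p=p,d=d,R=P[0],t=P[1])
g=cv2.GaussianBlur(cv2.cvtColor(p,cv2.COLOR_RGB2GRAY),(1,5),0).astype(float)
f=lambda u,v,z:plane('wrist',u,v,z,P)
C=[]
for r in range(60,185,5):
    s=g[r,250:297]; gr=np.diff(s); a=250.5+np.argmin(gr[:22]); b=250.5+22+np.argmax(gr[22:]); C.append((r,a,b))
C=np.array(C);print(C[::8])
A=f(C[:,1],C[:,0],.022);B=f(C[:,2],C[:,0],.022);X=(A+B)/2
k=np.polyfit(X[:,0],X[:,1],1); n=np.array([-np.sin(np.arctan(k[0])),np.cos(np.arctan(k[0]))])
print('ang',np.degrees(np.arctan(k[0])),'width',((B-A)[:,:2]@n).mean())
off=lambda w:(w[1]-np.polyval(k,w[0]))*n[1]
print('tcp off',off(P[1]))
zc=P[1][2]-.039+.027; zt=P[1][2]-.039+.084
hsv=cv2.cvtColor(p,cv2.COLOR_RGB2HSV)
m=(hsv[...,1]>110)&(hsv[...,0]>10)&(hsv[...,0]<30)&(hsv[...,2]>70)
for r in range(200,300,5):
    x=np.nonzero(m[r,235:320])[0]+235
    if len(x):
        c=(x.min()+x.max())/2; w=x.max()-x.min(); z=zc if w>32 else zt
        print(r,x.min(),x.max(),'off',off(f(c,r,z)).round(4),f(c,r,z)[:2].round(4))
E
python3 m.py
```

```text
time_s: 9.35
tcp_pos: [0.6547, 0.0004, 0.0591]
tcp_rot: [-0.0, 0.749, 0.662, 0.0]
ft_force: [-0.3, 0.3, -1.0]
finger_gap: 0.132
t 9.35 p [6.547e-01 4.000e-04 5.910e-02] yaw 82.92 z [ 2.e-04  2.e-04 -1.e+00] F [-0.27  0.33 -1.02] T [ 0.078 -0.12  -0.012] gap 0.1318
[[ 60.  265.5 285.5]
 [100.  264.5 285.5]
 [140.  264.5 285.5]
 [180.  264.5 285.5]]
ang -6.986445519741599 width 0.012871117060165265
tcp off 1.3959647648920338e-05
220 259 289 off -0.0004 [0.6177 0.0045]
225 254 296 off -0.0001 [0.6418 0.0018]
230 250 299 off -0.0004 [0.6449 0.0011]
235 248 301 off -0.0004 [0.6481 0.0007]
240 248 302 off -0.0002 [6.513e-01 6.000e-04]
245 248 302 off -0.0002 [6.546e-01 2.000e-04]
250 249 301 off -0.0002 [ 6.579e-01 -2.000e-04]
255 251 299 off -0.0002 [ 6.612e-01 -6.000e-04]
260 262 289 off 0.0001 [0.6353 0.0029]
265 262 289 off 0.0001 [0.6377 0.0026]
270 262 289 off 0.0001 [0.64   0.0023]
275 263 289 off 0.0003 [0.6425 0.0022]
280 263 288 off 0.0001 [0.6449 0.0017]
285 263 288 off 0.0001 [0.6474 0.0014]
290 263 288 off 0.0001 [0.65  0.001]
295 263 288 off 0.0001 [0.6526 0.0007]
```

```bash
python3 -m handwheel '[[0.0001,0,0.003,0,0,0],[0.0001,0,0.006,0,0,0],[0.0001,0,0.009,0,0,0],[0.0001,0,0.012,0,0,0]]'
python3 -m handwheel '[[0,0,0.002,0,0,0],[0,0,0.004,0,0,0],[0,0,0.006,0,0,0],[0,0,0.0065,0,0,0],[0,0,0.0065,0,0,0]]'
python3 -c "
from h import *
st()"
```

```text
time_s: 9.8
tcp_pos: [0.6545, 0.0002, 0.0468]
tcp_rot: [0.0, 0.749, 0.662, -0.0]
ft_force: [0.6, 0.1, -0.4]
finger_gap: 0.134
time_s: 10.3
tcp_pos: [0.6545, 0.0003, 0.0404]
tcp_rot: [-0.0, 0.749, 0.662, -0.0]
ft_force: [0.5, 0.3, -1.8]
finger_gap: 0.135
t 10.3 p [6.545e-01 3.000e-04 4.040e-02] yaw 82.91 z [-1.e-04  0.e+00 -1.e+00] F [ 0.55  0.31 -1.8 ] T [ 0.113 -0.163  0.014] gap 0.1352
```

```bash
python3 -m handwheel '[[0,0,0.0005,0,0,0],[0,0,0.001,0,0,0],[0,0,0.001,0,0,0]]'
python3 -m handwheel '[[0,0,0.0005,0,0,0],[0,0,0.0005,0,0,0]]'
python3 -m handwheel '[[0,0,0.0005,0,0,0],[0,0,0.0005,0,0,0]]'
```

```text
time_s: 10.6
tcp_pos: [0.6545, 0.0003, 0.0395]
tcp_rot: [-0.0, 0.749, 0.662, -0.0]
ft_force: [0.6, -1.0, -1.3]
finger_gap: 0.13
time_s: 10.8
tcp_pos: [0.6547, 0.0002, 0.0393]
tcp_rot: [0.0, 0.749, 0.662, 0.0]
ft_force: [-0.5, -0.9, 1.0]
finger_gap: 0.132
time_s: 11.0
tcp_pos: [0.6549, 0.0002, 0.0392]
tcp_rot: [0.0, 0.75, 0.662, 0.0]
ft_force: [-2.0, -0.7, 5.6]
finger_gap: 0.132
```

```bash
python3 -m handwheel '[[0,0,-0.0012,0,0,0],[0,-0.004,-0.0012,0,0,0],[0,-0.012,-0.0012,0,0,0],[0,-0.02,-0.0012,0,0,0],[0,-0.028,-0.0012,0,0,0],[0,-0.034,-0.0012,0,0,0],[0,-0.036,-0.0012,0,0,0]]'
python3 m.py
```

```text
time_s: 11.7
tcp_pos: [0.6179, 0.0048, 0.0397]
tcp_rot: [-0.0, 0.749, 0.662, -0.0]
ft_force: [-0.0, 0.6, 0.1]
finger_gap: 0.13
t 11.7 p [0.6179 0.0048 0.0397] yaw 82.94 z [-6.e-04 -2.e-04 -1.e+00] F [-0.01  0.62  0.11] T [ 0.029 -0.13   0.016] gap 0.1295
[[ 60.  255.5 284.5]
 [100.  263.5 287.5]
 [140.  262.5 286.5]
 [180.  265.5 286.5]]
ang -5.742796475949985 width 0.01298583002645858
tcp off -0.0007539855498339015
220 259 289 off -0.0004 [0.5809 0.0089]
225 254 296 off -0.0006 [0.605  0.0062]
230 250 299 off -0.001 [0.6081 0.0055]
235 249 301 off -0.0008 [0.6113 0.0054]
240 248 302 off -0.0009 [0.6145 0.005 ]
245 248 302 off -0.0009 [0.6177 0.0046]
250 249 301 off -0.001 [0.621  0.0042]
255 251 299 off -0.0011 [0.6244 0.0038]
260 262 289 off -0.0002 [0.5985 0.0073]
265 262 289 off -0.0003 [0.6009 0.007 ]
270 262 289 off -0.0003 [0.6032 0.0067]
275 262 289 off -0.0004 [0.6056 0.0064]
280 262 288 off -0.0006 [0.6081 0.0059]
285 263 288 off -0.0005 [0.6106 0.0058]
290 263 288 off -0.0005 [0.6132 0.0055]
295 263 288 off -0.0006 [0.6158 0.0051]
```

```bash
python3 -m handwheel '[[0,-0.004,0,0,0,0],[0,-0.012,0,0,0,0],[0,-0.02,0,0,0,0],[0,-0.028,0,0,0,0],[0,-0.036,0,0,0,0],[0,-0.043,0,0,0,0],[0,-0.046,0,0,0,0],[0,-0.046,0,0,0,0]]'
python3 -c "
from h import *
for i in range(4):
  st();vision.read_camera('side')
p,d=vision.read_camera('wrist');P=pose();cv2.imwrite('pics/w5.png',p[...,::-1])"
```

```text
time_s: 12.55
tcp_pos: [0.5728, 0.0104, 0.0398]
tcp_rot: [0.0, 0.749, 0.662, -0.0]
ft_force: [0.1, -0.1, -0.5]
finger_gap: 0.133
t 12.55 p [0.5728 0.0104 0.0398] yaw 82.93 z [-1.e-04 -2.e-04 -1.e+00] F [ 0.12 -0.12 -0.5 ] T [ 0.09  -0.156 -0.011] gap 0.1328
t 12.6 p [0.5733 0.0104 0.0398] yaw 82.92 z [ 3.e-04 -1.e-04 -1.e+00] F [ 0.46  0.54 -1.01] T [ 0.046 -0.145 -0.012] gap 0.1337
t 12.65 p [0.5735 0.0103 0.0398] yaw 82.91 z [ 4.e-04 -0.e+00 -1.e+00] F [ 0.53  0.29 -1.5 ] T [ 0.041 -0.153 -0.015] gap 0.1324
t 12.7 p [0.5736 0.0103 0.0398] yaw 82.9 z [ 4.e-04  0.e+00 -1.e+00] F [ 0.58 -1.19 -1.86] T [ 0.023 -0.116  0.059] gap 0.1296
```

View pics/w5.png

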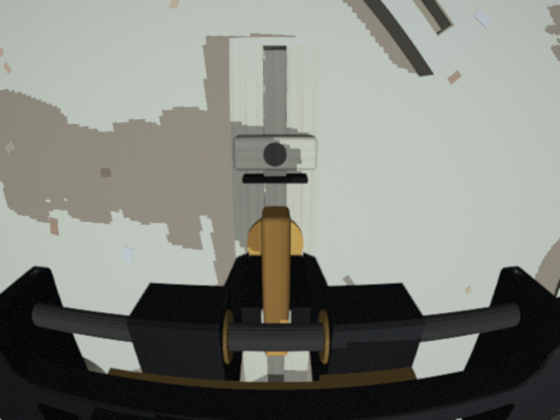

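The rail is straight ahead. The pad (rows 175–183) is about 20 mm from the collar's front edge (row 218). I'll advance gently, then go by feel.

```bash
python3 -m handwheel '[[0,-0.004,0,0,0,0],[0,-0.008,0,0,0,0],[0,-0.011,0,0,0,0],[0,-0.014,0,0,0,0],[0,-0.014,0,0,0,0]]'
python3 -m handwheel '[[0,-0.001,0,0,0,0],[0,-0.002,0,0,0,0],[0,-0.002,0,0,0,0]]'
python3 -c "
from h import *
for i in range(3):
  st();vision.read_camera('side')"
```

```text
time_s: 13.3
tcp_pos: [0.5587, 0.0122, 0.0397]
tcp_rot: [-0.0, 0.749, 0.662, -0.0]
ft_force: [0.1, -0.9, -1.0]
finger_gap: 0.131
time_s: 13.6
tcp_pos: [0.5572, 0.0124, 0.0397]
tcp_rot: [-0.0, 0.749, 0.662, -0.0]
ft_force: [-0.0, -0.3, -1.9]
finger_gap: 0.131
t 13.6 p [0.5572 0.0124 0.0397] yaw 82.91 z [-1.e-04 -0.e+00 -1.e+00] F [-0.02 -0.29 -1.95] T [ 0.063 -0.169  0.04 ] gap 0.1306
t 13.65 p [0.5573 0.0124 0.0397] yaw 82.91 z [ 0.  0. -1.] F [-0.38  0.08 -1.11] T [ 0.031 -0.125 -0.033] gap 0.1338
t 13.7 p [0.5573 0.0124 0.0397] yaw 82.91 z [ 0.  0. -1.] F [ 0.51 -0.36 -1.21] T [ 0.031 -0.14  -0.032] gap 0.1392
```

```bash
for i in 1 2 3; do python3 -m handwheel '[[0,-0.001,0,0,0,0],[0,-0.001,0,0,0,0]]' | sed -n '1,2p;4p'; done
```

```text
time_s: 13.95
tcp_pos: [0.5562, 0.0125, 0.0397]
ft_force: [-0.8, -0.2, -1.3]
time_s: 14.15
tcp_pos: [0.5552, 0.0126, 0.0397]
ft_force: [-1.1, 0.4, -1.3]
time_s: 14.35
tcp_pos: [0.5542, 0.0127, 0.0397]
ft_force: [0.4, 0.2, -2.0]
```

```bash
for i in 1 2; do python3 -m handwheel '[[0,-0.001,0,0,0,0],[0,-0.001,0,0,0,0]]' | sed -n '1,2p;4p'; done
```

```text
time_s: 14.55
tcp_pos: [0.5532, 0.0129, 0.0397]
ft_force: [0.4, -0.7, -0.9]
time_s: 14.75
tcp_pos: [0.5524, 0.013, 0.0398]
ft_force: [0.1, -0.5, -1.5]
```

```bash
python3 -c "
from h import *
for i in range(3):
  st();p,d=vision.read_camera('wrist')
g=p[150:235,270:280].mean((1,2)).astype(int);print(g)"
```

```text
t 14.75 p [0.5524 0.013  0.0398] yaw 82.92 z [ 2.e-04  0.e+00 -1.e+00] F [ 0.13 -0.52 -1.51] T [ 0.035 -0.15   0.026] gap 0.1319
t 14.8 p [0.5524 0.013  0.0397] yaw 82.92 z [ 1.e-04 -0.e+00 -1.e+00] F [-0.26 -0.22 -1.17] T [ 0.051 -0.197 -0.017] gap 0.1317
t 14.85 p [0.5524 0.0129 0.0397] yaw 82.91 z [ 1.e-04 -0.e+00 -1.e+00] F [-0.35  0.38 -1.45] T [ 0.046 -0.166 -0.015] gap 0.14
[128 128 127 128 127 128 128 127 127 127 127 127 127 127 127 127 127 127
 127 127 127 118  85  62  61  64  74  95 110 119 124 126 113  70  39  43
  48  49  49  49  49  49  49  49  49  49  49  48  49  49  49  49  49  49
  51  53  52  46  44  46  47  47  46  46  47  48  50  57  70  80  88  92
  97 100 101 101 101 101 101 101 101 100 101 100 101]
```

```bash
for i in 1 2; do python3 -m handwheel '[[0,-0.001,0,0,0,0],[0,-0.001,0,0,0,0]]' | sed -n '1,2p;4p'; done
```

```text
time_s: 15.1
tcp_pos: [0.5518, 0.013, 0.0398]
ft_force: [1.8, 0.1, -1.7]
time_s: 15.3
tcp_pos: [0.5511, 0.0132, 0.04]
ft_force: [3.2, 0.1, -1.8]
```

```bash
for i in 1 2; do python3 -m handwheel '[[0,-0.0007,0,0,0,0],[0,-0.0007,0,0,0,0]]' | sed -n '1,2p;4p'; done
```

```text
time_s: 15.5
tcp_pos: [0.5505, 0.0132, 0.04]
ft_force: [3.6, -0.2, -1.7]
time_s: 15.7
tcp_pos: [0.55, 0.0133, 0.0401]
ft_force: [4.7, -0.6, -0.7]
```

Contact: 1.8 N at x=0.5518, rising to 4.7 N. Before turning, I'll find how far the stand axis sits from the TCP along the bar, using both bar ends in the earlier view.

```bash
python3 - <<'E'
from h import *
for fn,dz in(('w3',None),('w4',None)):
    Z=np.load(f'pics/{fn}.npz');P=(Z['R'],Z['t']);p=Z['p'].astype(int)
    s=p[:,270:282]; sat=(s.max(-1)-s.min(-1)).mean(1); lum=s.mean((1,2))
    print(fn,[(r,int(sat[r]),int(lum[r])) for r in list(range(203,216))+list(range(345,362))])
    print(P[1])
    z=P[1][2]-.0392+.084
    o=[((plane('wrist',276.,float(r),z,P)-P[1])@P[0])[1].round(4) for r in (206,208,210,212,352,354,356,358)]
    print(o)
    M=vision.camera_info('wrist')['mount'];ax=-(P[0]@M[:3,:3])[:,2]
    v,u=np.mgrid[225:300,200:350];oo,d=ray('wrist',u,v,P)
    T=(oo+d*(Z['d'][225:300,200:350]/(d@ax))[...,None]-P[1])@P[0]
    m=(Z['p'][225:300,200:350].max(-1)<45)&(T[...,2]>-.07)&(T[...,2]<-.03); t=T[m]; print('finger y',np.percentile(t[:,1],[0,2,10,50]).round(4))
E
```

```text
w3 [(203, 8, 133), (204, 8, 132), (205, 9, 116), (206, 20, 75), (207, 34, 46), (208, 36, 43), (209, 37, 44), (210, 37, 45), (211, 37, 44), (212, 36, 44), (213, 36, 45), (214, 38, 44), (215, 38, 45), (345, 1, 54), (346, 1, 53), (347, 1, 53), (348, 1, 52), (349, 1, 51), (350, 9, 55), (351, 52, 88), (352, 92, 127), (353, 100, 134), (354, 93, 133), (355, 51, 147), (356, 9, 178), (357, 8, 186), (358, 7, 184), (359, 7, 185), (360, 7, 184), (361, 7, 185)]
[0.65360715 0.00232396 0.10840785]
[np.float64(-0.0429), np.float64(-0.0421), np.float64(-0.0412), np.float64(-0.0404), np.float64(0.0326), np.float64(0.034), np.float64(0.0354), np.float64(0.0369)]
finger y [-0.0198 -0.011  -0.0106 -0.0093]
w4 [(203, 8, 130), (204, 8, 129), (205, 9, 114), (206, 21, 75), (207, 35, 46), (208, 38, 43), (209, 38, 46), (210, 37, 46), (211, 37, 46), (212, 37, 45), (213, 38, 45), (214, 38, 46), (215, 39, 47), (345, 1, 56), (346, 1, 55), (347, 1, 54), (348, 1, 53), (349, 2, 52), (350, 8, 57), (351, 53, 90), (352, 94, 130), (353, 102, 138), (354, 98, 135), (355, 70, 129), (356, 26, 133), (357, 16, 134), (358, 16, 134), (359, 17, 134), (360, 17, 134), (361, 17, 133)]
[0.61786132 0.00478392 0.03969601]
[np.float64(-0.0429), np.float64(-0.0421), np.float64(-0.0412), np.float64(-0.0404), np.float64(0.0326), np.float64(0.034), np.float64(0.0355), np.float64(0.0369)]
finger y [-0.0197 -0.011  -0.0106 -0.0093]
```

```bash
python3 -m handwheel '[[0,0,0,0,0,3],[-0.0001,0,0,0,0,6],[-0.0001,0,0,0,0,9],[-0.0002,0,0,0,0,12]]'; python3 -c "
from h import *
for i in range(3):
  st();vision.read_camera('side')"
```

```text
time_s: 16.1
tcp_pos: [0.5497, 0.0119, 0.0399]
tcp_rot: [0.001, 0.815, 0.579, 0.0]
ft_force: [5.4, -2.8, -2.0]
finger_gap: 0.13
t 16.1 p [0.5497 0.0119 0.0399] yaw 70.74 z [ 0.0012 -0.0014 -1.    ] F [ 5.39 -2.79 -2.  ] T [-0.78  -1.384  0.076] gap 0.1296
t 16.15 p [0.5497 0.0121 0.04  ] yaw 70.59 z [ 0.0011 -0.0013 -1.    ] F [ 4.06 -1.99 -1.37] T [-0.639 -1.273  0.062] gap 0.1328
t 16.2 p [0.5496 0.0121 0.0399] yaw 70.79 z [ 0.0011 -0.0013 -1.    ] F [ 4.24 -3.   -1.52] T [-0.644 -1.287  0.061] gap 0.1289
```

```bash
python3 -m handwheel '[[0.0002,0,0,0,0,4],[0.0002,0,0,0,0,8],[0.0002,0,0,0,0,12],[0.0002,0,0,0,0,16],[0.0001,-0.0002,0,0,0,20],[0,-0.0002,0,0,0,24]]'; python3 -c "
from h import *
for i in range(2):
  st();vision.read_camera('side')"
```

```text
time_s: 16.85
tcp_pos: [0.5493, 0.0121, 0.0399]
tcp_rot: [0.001, 0.918, 0.396, 0.0]
ft_force: [4.1, -3.8, -0.9]
finger_gap: 0.129
t 16.85 p [0.5493 0.0121 0.0399] yaw 46.71 z [ 9.0e-04 -1.1e-03 -1.0e+00] F [ 4.08 -3.78 -0.92] T [-0.749 -1.257  0.05 ] gap 0.1287
t 16.9 p [0.5493 0.0123 0.0399] yaw 46.5 z [ 9.e-04 -1.e-03 -1.e+00] F [ 5.01 -3.16 -1.16] T [-0.708 -1.217  0.014] gap 0.1303
```

```bash
python3 -m handwheel '[[0,0,0,0,0,4],[-0.0001,0,0,0,0,8],[-0.0002,0,0,0,0,12],[-0.0003,0,0,0,0,16],[-0.0004,0,0,0,0,20],[-0.0004,-0.0001,0,0,0,24],[-0.0005,-0.0001,0,0,0,28]]'; python3 -c "
from h import *
for i in range(2):
  st();vision.read_camera('side')"
```

```text
time_s: 17.65
tcp_pos: [0.5493, 0.0121, 0.04]
tcp_rot: [0.001, 0.987, 0.163, 0.001]
ft_force: [5.2, -2.6, -2.9]
finger_gap: 0.133
t 17.65 p [0.5493 0.0121 0.04  ] yaw 18.71 z [ 1.8e-03 -7.0e-04 -1.0e+00] F [ 5.24 -2.55 -2.91] T [-0.769 -1.427  0.023] gap 0.1334
t 17.7 p [0.5493 0.0121 0.04  ] yaw 18.5 z [ 1.8e-03 -7.0e-04 -1.0e+00] F [ 5.14 -1.97 -1.33] T [-0.663 -1.308  0.036] gap 0.1291
```

```bash
python3 -m handwheel '[[0,0,0,0,0,4],[-0.0001,0,0,0,0,8],[-0.0002,0,0,0,0,12],[-0.0003,0,0,0,0,16],[-0.0003,0,0,0,0,20],[-0.0004,-0.0001,0,0,0,24]]'; python3 -c "
from h import *
for i in range(2):
  st();vision.read_camera('side')"
python3 -m handwheel '[[0,0,0,0,0,2],[0,0,0,0,0,4]]'; python3 -c "
from h import *
for i in range(2):
  st();vision.read_camera('side')"
```

```text
time_s: 18.35
tcp_pos: [0.5492, 0.012, 0.0401]
tcp_rot: [0.0, 0.999, -0.046, 0.001]
ft_force: [6.2, -3.5, -1.3]
finger_gap: 0.134
t 18.35 p [0.5492 0.012  0.0401] yaw -5.3 z [ 2.5e-03 -7.0e-04 -1.0e+00] F [ 6.17 -3.5  -1.34] T [-0.828 -1.448  0.024] gap 0.1339
t 18.4 p [0.5492 0.012  0.0401] yaw -5.51 z [ 2.5e-03 -7.0e-04 -1.0e+00] F [ 6.18 -3.04 -2.84] T [-0.817 -1.449 -0.021] gap 0.1308
time_s: 18.65
tcp_pos: [0.5493, 0.0119, 0.0401]
tcp_rot: [0.0, 0.997, -0.08, 0.001]
ft_force: [5.6, -3.6, -0.8]
finger_gap: 0.133
t 18.65 p [0.5493 0.0119 0.0401] yaw -9.21 z [ 2.6e-03 -7.0e-04 -1.0e+00] F [ 5.59 -3.63 -0.77] T [-0.853 -1.474  0.038] gap 0.1334
t 18.7 p [0.5492 0.0119 0.0401] yaw -9.32 z [ 2.5e-03 -7.0e-04 -1.0e+00] F [ 6.37 -3.32 -1.76] T [-0.94  -1.399  0.072] gap 0.1381
```

```bash
for i in 1 2 3; do python3 -m handwheel '[[0,0,0,0,0,1.5],[0,0,0,0,0,3]]' >/dev/null; python3 -c "
from h import *
st()"; done
```

```text
t 18.95 p [0.5493 0.0119 0.0401] yaw -12.2 z [ 2.5e-03 -8.0e-04 -1.0e+00] F [ 5.01 -3.15 -2.12] T [-0.93  -1.446  0.077] gap 0.1301
t 19.15 p [0.5493 0.0119 0.0401] yaw -15.2 z [ 2.7e-03 -8.0e-04 -1.0e+00] F [ 5.24 -3.76 -0.74] T [-0.917 -1.53   0.136] gap 0.1303
t 19.35 p [0.5494 0.0119 0.0401] yaw -18.2 z [ 2.9e-03 -7.0e-04 -1.0e+00] F [ 5.66 -3.41 -1.49] T [-0.896 -1.431  0.111] gap 0.1337
```

```bash
for i in 1 2; do python3 -m handwheel '[[0,0,0,0,0,1],[0,0,0,0,0,2]]' >/dev/null; python3 -c "
from h import *
st()"; done; python3 -c "
from h import *
p,_=vision.read_camera('wrist');s,_=vision.read_camera('scene')
cv2.imwrite('pics/w6.png',np.hstack([p[...,::-1][100:400,100:460],cv2.resize(s[150:250,240:340],(300,300),interpolation=2)[...,::-1]]))
st()"
```

```text
t 19.55 p [0.5495 0.012  0.0402] yaw -20.16 z [ 3.e-03 -7.e-04 -1.e+00] F [ 5.64 -3.77 -1.46] T [-0.941 -1.523  0.122] gap 0.137
t 19.75 p [0.5493 0.012  0.0402] yaw -22.14 z [ 2.8e-03 -8.0e-04 -1.0e+00] F [ 5.61 -3.75 -0.6 ] T [-0.992 -1.392  0.305] gap 0.1308
t 19.85 p [0.5493 0.012  0.0402] yaw -22.13 z [ 2.8e-03 -8.0e-04 -1.0e+00] F [ 6.14 -2.69 -1.81] T [-0.91  -1.401  0.263] gap 0.1285
```

View pics/w6.png

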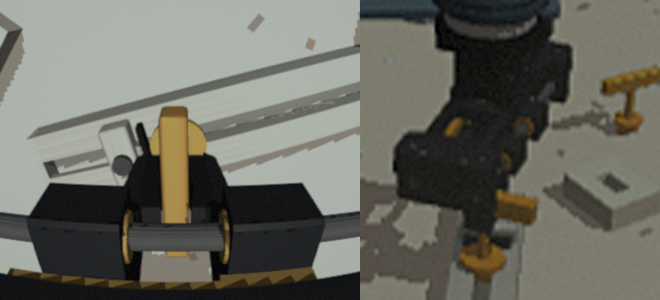

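The collar is on the pad, the bar lies across the rail, and the turning moment rose to 0.3 N m at 105°, so it has reached the end stop. I'll seat it, relax slightly, then release.

```bash
python3 -m handwheel '[[0.0002,0.0002,0.0004,0,0,-0.5],[0.0004,0.0003,0.0008,0,0,-1],[0.0004,0.0003,0.0008,0,0,-1]]' >/dev/null; python3 -c "
from h import *
for i in range(2):
  st();vision.read_camera('side')"
```

```text
t 20.15 p [0.5498 0.012  0.0399] yaw -21.09 z [ 3.1e-03 -3.0e-04 -1.0e+00] F [ 4.21 -1.87  5.31] T [-0.737 -1.08   0.133] gap 0.1246
t 20.2 p [0.5498 0.0121 0.0398] yaw -21.1 z [ 3.1e-03 -2.0e-04 -1.0e+00] F [ 3.87 -3.2   5.36] T [-0.757 -1.205  0.134] gap 0.1313
```

```bash
python3 -m handwheel '[[0,0,-0.0003,0,0,0],[0,0,-0.0003,0,0,0]]'
python3 -m handwheel '[[0,0,0,0,0,0],[0,0,0,0,0,0],[0,0,0,0,0,0],[0,0,0,0,0,0],[0,0,0,0,0,0],[0,0,0,0,0,0]]' 50
python3 -m handwheel '[[0,0,-0.01,0,0,0],[0,0,-0.03,0,0,0],[0,0,-0.055,0,0,0],[0,0,-0.08,0,0,0],[0,-0.02,-0.1,0,0,0],[0,-0.04,-0.12,0,0,0],[0,-0.04,-0.12,0,0,0]]'
python3 -c "
from h import *
st();P=pose();p,d=vision.read_camera('wrist');np.savez('pics/w7.npz',p=p,d=d,R=P[0],t=P[1]);cv2.imwrite('pics/w7.png',p[...,::-1])"
```

```text
time_s: 20.45
tcp_pos: [0.5496, 0.012, 0.0399]
tcp_rot: [-0.0, 0.983, -0.183, 0.001]
ft_force: [4.9, -2.5, 3.6]
finger_gap: 0.133
time_s: 21.05
tcp_pos: [0.5479, 0.0126, 0.0391]
tcp_rot: [0.0, 0.983, -0.183, -0.0]
ft_force: [-0.9, 0.1, 0.1]
finger_gap: 0.499
time_s: 21.75
tcp_pos: [0.5652, 0.0533, 0.1627]
tcp_rot: [-0.002, 0.983, -0.181, 0.003]
ft_force: [0.3, 0.4, 0.4]
finger_gap: 0.497
t 21.75 p [0.5652 0.0533 0.1627] yaw -20.88 z [ 0.0065  0.0027 -1.    ] F [0.29 0.41 0.45] T [-0.055 -0.069 -0.033] gap 0.4969
```

View pics/w7.png

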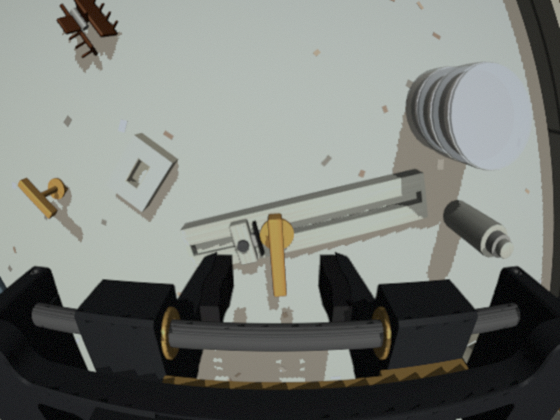

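```bash
python3 - <<'E'
from h import *
Z=np.load('pics/w7.npz');P=(Z['R'],Z['t'])
a=plane('wrist',275.2,217.,.084,P);b=plane('wrist',280.,295.5,.084,P)
print(a,b,(a+b)/2,np.linalg.norm(a-b),np.degrees(np.arctan2(*(a-b)[[1,0]]))+6.97)
M=vision.camera_info('wrist')['mount'];ax=-(P[0]@M[:3,:3])[:,2]
for u,v in((276,225),(277,250),(279,288)):
    o,d=ray('wrist',float(u),float(v),P);print((o+d*Z['d'][v,u]/(d@ax)).round(4))
print(ctrl.job_done())
E
```

```text
[0.56338266 0.04823178 0.084     ] [ 0.54092629 -0.02248861  0.084     ] [0.55215447 0.01287158 0.084     ] 0.07420015626690618 79.3534073617881
[0.5617 0.0421 0.0853]
[0.5544 0.0207 0.0841]
[ 0.5429 -0.0146  0.0842]
the job is handed in; nothing more can be done
None
```

I moved the stand into the rail as asked, locked it there, let go and handed the job in after about 22 s of the 72 s. No verdict is given, so what follows rests on my own checks.

- **Lift and entry:** The first grip closed on nothing. The fingertips are about 35 mm shorter than the tool data says, which I found from the depth images. I opened, went 34 mm lower and gripped the bar properly. The foot was centred on the slot to about 0.3 mm before I lowered it, and the collar touched the lips at under 6 N.
- **Slide:** I slid it along the slot with almost no side force until the collar met the pad. The press was about 4 to 5 N.
- **Turn:** I turned it clockwise about 105°, until the turning moment rose to about 0.3 N m, which I took as the end stop. During the turn the push on the pad stayed at about 4 to 6 N, with about 3 N sideways that I put down to rubber friction.
- **After letting go:** The last wrist picture shows the stand upright, with its bar top level at about 84 mm and its collar at the pad. The bar lies across the rail at about 101° from the start of the turn, to within a few degrees. The gripper is clear, and the other things visible in that picture look where they were.

**Not checked:**
- I did not read the pad's travel; I judged the press by the felt force only.
- On release the arm sprang back about 2 mm, so the press that remains on the pad was not measured.
- The brush cup, polish bottle and ring dish are not in the last picture. I never went near them.

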